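# Load a label roll on the unwinder spindle

### The job

Load the label machine: carry the yellow label roll from its white stand into the cradle between the two black arms of the unwinder, setting it down on the bars rather than dropping it, and let go. Then take the spindle by its red handle and thread it, from whichever side you like, through one arm, the roll's core and the other arm until its collar is up against the arm; leave it there. Do not shift the bottles or the sprayer.

Things in the scene. Friction and masses are not known exactly. Their poses are not given: they have to be found in the camera images.
- holder: Label unwinder, fixed: grey base 260 x 110 x 12 mm with two upright black arms, 50 mm wide in x, 10 mm thick, tops 102 mm high; inner faces at y = -34 and +34 mm, outer at -44 and +44. Cradle between the arms: two bars along y, 12 mm thick, 44 mm apart, tops 57.5 mm high. Guide roller and peel plate, up to 60 mm high, lie at x = 110 to 195 mm. Origin on the table midway between the arms; z up.
- hole_left (a point): Centre of the 16 mm round hole in the left (+y) arm, on its outer face, 44 mm along +y of holder_axis. Both holes lie on one level line along the holder's y.
- hole_right (a point): The same of the right (-y) arm, 44 mm along -y of holder_axis.
- holder_axis (a point): The point midway between the two arms on the line of their holes, 80 mm above the table. Axes as the holder's (y along the holes). A roll lying on the cradle bars has its centre here.
- roll: Yellow label roll, a cylinder 60 mm in diameter and 60 mm wide with a 24 mm round core hole right through, about 0.14 kg. Origin at its centre; its y axis is the axis of the core, level at the start. May be held across its diameter from above.
- roll_stand: White fixed stand, 85 x 76 mm, side cheeks 32 mm high, on which the roll lies at the start with its centre 52 mm above the table. Its y axis is along the roll. Origin: centre of its underside.
- spindle: Spindle, 0.14 kg: steel shaft 12 mm in diameter, 108 mm long with tapered tip (last 11 mm, down to 6 mm), brass collar (28 mm diameter, 6 mm thick), red handle block (60 long, 18 wide in y, 24 mm high in z). Origin on the shaft's axis 44 mm from the collar's face: midway between the arms when the collar is home. x along the shaft to the tip; z up at the start. Mass centre 15 mm behind origin.
- spindle_handle (a point): Centre of the red handle block, on the shaft's axis, 80 mm behind the spindle's origin.
- spindle_tip (a point): Tip of the shaft, 64 mm ahead of the spindle's origin.
- spindle_rest: Blue fixed rest, base 190 x 60 x 8 mm; the spindle lies on it level, axis 46 mm above the table: a ledge 13 mm wide, 40 mm long under the handle, and a notched post (34 mm wide, 50 mm high) under the shaft 36 mm ahead of the spindle's origin. Lift the spindle straight up. Its x is along the spindle.
- bottle_a: Clear bottle with copper cap, 74 mm diameter, 206 mm high, standing; origin centre of its underside. To be left alone.
- bottle_b: Another such bottle, to be left alone.
- bottle_c: Another such bottle, to be left alone.
- sprayer: Amber spray bottle with green head, 72 mm diameter, 150 mm high; origin centre of its underside. To be left alone.
There are look-alikes about, which are no part of the job. There is more than one size of the spindle; the one meant has the size given above. What is shaped like the roll but orange is not meant.

How it is judged:
By the outcome, as a careful person would: the job done as asked, in the order asked, and still so for the second after the job is handed in, with the robot touching nothing.
It also fails if it takes over 64 s, if anything falls off the work surface, if the arm or the gripper's body presses on something with over 40 N, if the wrist force passes 120 N, or if a joint passes its speed limit or range.

### The arm

A 6-joint arm with a two-finger parallel gripper is mounted at the origin on the work surface. World frame = base frame: x ahead of the robot, y to its left, z up, the work surface at z = 0. Lengths are in m, angles in rad, forces in N, time in s.
With the tool pointing down it reaches from about 0.35 to 0.85 m from the base axis. Payload 8.1 kg.
Tool frame: the origin (TCP) lies midway between the tips of the shut fingers; the grasp point (between the pads) lies 19 mm behind it (robot.grip_point_offset is the distance from the TCP to the grasp point, in m); z points along the fingers, y is the line along which they close (so a half turn about z gives the same grasp; the last joint's range is limited). The gripper opens to 93 mm and grips with 3 to 60 N. Pads are 15 mm wide; open, the fingers measure 128 mm over their backs; the gripper's body (75 mm by 188 mm) begins 65 mm behind the grasp point.
Start: joints at [-0.085, 0.13, 1.488, -0, 1.523, -0.085], TCP at [0.6, 0, 0.219] pointing down, gripper open.
Joint ranges: [-2.96, 2.96], [-0.89, 2.26], [0.02, 2.5], [-1.34, 4.48], [0, 2.73], [-2.66, 2.66]. Speed limits (rad/s): [2.39, 2.39, 2.79, 3.14, 3.14, 3.14].

### API

Orientations are given as a rotation vector (axis times angle).
In Python, from plant import robot, read_camera, job gives the robot as it stands.
- The arm moves only by the shell command python3 -m inch 'ROWS' [FORCE]. ROWS is JSON, one flat list of numbers, 5 for each row, row after row: the shift along the world's x, y, z in mm, then the turn about the world's z in degrees, then the opening in per cent of the stroke, from 0 (shut) to 100 (fully open). In form: [dx, dy, dz, yaw, hand, dx, dy, dz, yaw, hand, ...]. A call has 1 to 10 rows; each row is the pose to reach, as a shift and turn from the pose commanded when the call began; what a row does not reach only later rows make up. A row lasts 1/12 s, in which the tool goes at most 41.7 mm and 7.16 degrees, less where a joint would pass 70% of its speed; a pose out of reach is approached as far as the arm can. A call with a gripper value outside its range is refused whole. The fingers move at their own pace and stop on an object; FORCE is the grip in N (left out, the last holds). Time passes only in rows, so rows that repeat a pose let the fingers close. It gives the time, the measured TCP pose, the force, the opening and the grip force at its end, in the units of the state.
- robot.read_state(): the state, without advancing time (a new reading comes with each control period).
- read_camera(name): name is "scene" or "side" or "wrist"; returns a dict with "image" (384x512x3 uint8, blue, green, red), "K" (3x3 intrinsics, pixels), "extrinsics" (4x4, takes a point from world to camera coordinates); the wrist camera has in their place "mount" (4x4, takes a point from camera to tool coordinates, whose origin is the TCP and whose axes are the flange's). Camera axes: x right, y down, z forward; pixel columns grow to the right and rows downward; lengths in m; the calibration is good to about 2 mm. A picture is of the moment at which its call begins: read the wrist's pose just before it. There is no depth.
- job.close_job(): hands the job in; it is judged then, once.
The state is a dict: "t": time; "q": joint angles; "dq": joint speeds; "joint_torque": joint torques, N m; "tool_pos": TCP position; "orientation": TCP orientation; "force": force on the tool from outside, world axes, zero at the start; "wrist_torque": the same for the moment, N m; "opening": finger opening in m; "gripper_force": force on a finger pad.
Only numpy, scipy, OpenCV 4.12 (cv2) and the standard library are available. Lean on these libraries where they do the work, as an engineer would, in place of code of your own. Each camera call takes 0.05 s, during which the arm holds its last target. There are 200 camera calls.

## Working session

There is one attempt and no reset: what is moved stays moved. The work goes in short steps, Python scripts to look and compute and a shell command to move; the robot and the scene stay as the last step left them, time stands still between calls to the robot, and variables do not carry over. Pictures are saved under pics/ and viewed, at most 10 in all, crops included, and the job is handed in when it is done.

```bash
mkdir -p pics; ls
python3 - <<'E'
from plant import robot, read_camera, job
import cv2
s=robot.read_state();print(s)
for n in("scene","side"):
    c=read_camera(n);cv2.imwrite(f"pics/{n}0.png",c["image"]);print(n,c["K"].tolist(),c["extrinsics"].round(4).tolist())
c=read_camera("wrist");cv2.imwrite("pics/wrist0.png",c["image"]);print(c["K"].tolist(),c["mount"].round(4).tolist())
E
```

```text
pics
{'t': 0.0, 'q': array([-8.53802635e-02,  1.31145215e-01,  1.48926538e+00,  2.92595289e-06,
        1.52295707e+00, -8.54122595e-02]), 'dq': array([-3.88414706e-05, -8.34251803e-04, -6.11323043e-04, -1.05767199e-03,
        2.13277761e-04,  1.97018804e-03]), 'joint_torque': array([-1.61290725e-03, -5.59853125e+01, -4.91755986e+01,  7.67333270e-02,
        3.59135563e-02, -2.97389461e-04]), 'tool_pos': array([5.99451729e-01, 8.22169198e-05, 2.17604579e-01]), 'orientation': array([-2.22044444e+00, -2.22051517e+00,  1.79191823e-03]), 'force': array([ 0.15005072, -0.57042047, -0.76487674]), 'wrist_torque': array([-0.04261898, -0.00735139,  0.03071313]), 'gripper_force': 0.0, 'opening': 0.09280625827706138}
scene [[351.7572821978717, 0.0, 256.6281688833604], [0.0, 351.7572821978717, 196.3531834809689], [0.0, 0.0, 1.0]] [[0.5822, 0.813, -0.0046, -0.3351], [0.4929, -0.3575, -0.7933, -0.2164], [-0.6466, 0.4596, -0.6089, 1.5029], [0.0, 0.0, 0.0, 1.0]]
side [[355.28575131097364, 0.0, 251.01762497570613], [0.0, 355.28575131097364, 193.85881916823095], [0.0, 0.0, 1.0]] [[-0.8939, -0.4481, -0.0114, 0.5243], [-0.2282, 0.4767, -0.8489, 0.2088], [0.3858, -0.7563, -0.5284, 0.9508], [0.0, 0.0, 0.0, 1.0]]
[[320.6173379157332, 0.0, 247.89749851865238], [0.0, 320.6173379157332, 196.09473058784258], [0.0, 0.0, 1.0]] [[0.0008, -0.9559, -0.2936, 0.0814], [1.0, 0.0009, -0.0003, -0.0009], [0.0005, -0.2936, 0.9559, -0.1658], [0.0, 0.0, 0.0, 1.0]]
```

View pics/scene0.png

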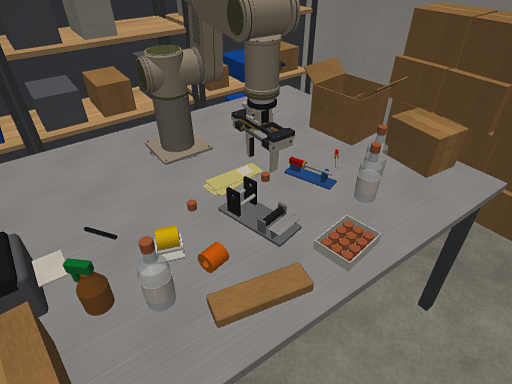

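View pics/side0.png

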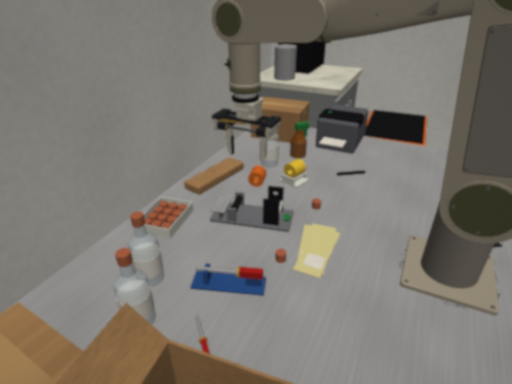

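The scene view shows the holder at about (258,213), the yellow roll at (167,237) next to a bottle at (157,280), and the spindle on its blue rest at (310,172). A red-handled tool lies at (336,155). In the side view the holder is at (255,210), the roll at (294,168) and the spindle at (240,275).

```bash
cat > h.py <<'E'
import numpy as np, cv2
from plant import robot, read_camera
from scipy.spatial.transform import Rotation as R
def cam(n):
    s=robot.read_state(); c=read_camera(n)
    if n=="wrist":
        T=np.eye(4);T[:3,:3]=R.from_rotvec(s["orientation"]).as_matrix();T[:3,3]=s["tool_pos"]
        c["W"]=T@c["mount"]
    else: c["W"]=np.linalg.inv(c["extrinsics"])
    return c
def onz(c,uv,z):
    d=c["W"][:3,:3]@np.linalg.solve(c["K"],[uv[0],uv[1],1]);o=c["W"][:3,3]
    return o+d*(z-o[2])/d[2]
def proj(c,p):
    q=np.linalg.inv(c["W"])@np.append(p,1);q=c["K"]@q[:3];return q[:2]/q[2]
def tri(cs,uvs):
    A=np.zeros((3,3));b=np.zeros(3)
    for c,uv in zip(cs,uvs):
        d=c["W"][:3,:3]@np.linalg.solve(c["K"],[uv[0],uv[1],1]);d/=np.linalg.norm(d)
        P=np.eye(3)-np.outer(d,d);A+=P;b+=P@c["W"][:3,3]
    return np.linalg.solve(A,b)
def blobs(im,lo,hi,amin=30):
    m=cv2.inRange(cv2.cvtColor(im,cv2.COLOR_BGR2HSV),lo,hi)
    n,l,st,ce=cv2.connectedComponentsWithStats(m)
    return [(ce[i].round(1),st[i][4],l==i) for i in range(1,n) if st[i][4]>=amin]
E
python3 - <<'E'
from h import *
S=cam("scene");D=cam("side")
for nm,lo,hi,z in(("yellow",(22,150,120),(33,255,255),.055),("red",(0,180,80),(4,255,255),.046),("red2",(175,180,80),(180,255,255),.046),("blue",(100,130,40),(118,255,255),.008),("orange",(5,200,150),(14,255,255),.03)):
    for n,c in(("scene",S),("side",D)):
        for ce,a,m in blobs(c["image"],lo,hi,25): print(nm,n,ce,a,onz(c,ce,z).round(3))
a=S["image"][130:280,140:350];b=D["image"][140:300,180:330]
big=np.zeros((600,800,3),np.uint8)
a=cv2.resize(S["image"][145:275,145:345],None,fx=4,fy=4,interpolation=cv2.INTER_CUBIC);big[:520,:800]=a
cv2.imwrite("pics/z1.png",big)
b=cv2.resize(D["image"][150:300,180:330],None,fx=4,fy=4,interpolation=cv2.INTER_CUBIC);cv2.imwrite("pics/z2.png",b)
E
```

```text
yellow scene [166.5 236.2] 431 [ 0.545 -0.288  0.055]
yellow side [294.7 167.6] 239 [ 0.545 -0.289  0.055]
red scene [295.7 161.1] 79 [0.444 0.274 0.046]
red side [250.7 272.4] 166 [0.45  0.273 0.046]
red side [204.3 345.1] 43 [0.442 0.498 0.046]
blue scene [235.1  63.2] 505 [-0.794  0.802  0.008]
blue scene [234.6  96.1] 97 [-0.306  0.484  0.008]
blue scene [  1.1 136.9] 41 [-0.521 -0.605  0.008]
blue scene [311.  176.2] 502 [0.513 0.292 0.008]
blue side [226.9 282.9] 1074 [0.506 0.299 0.008]
orange scene [214.5 252.4] 332 [ 0.656 -0.2    0.03 ]
orange side [258.5 171.1] 76 [ 0.677 -0.246  0.03 ]
```

View pics/z1.png

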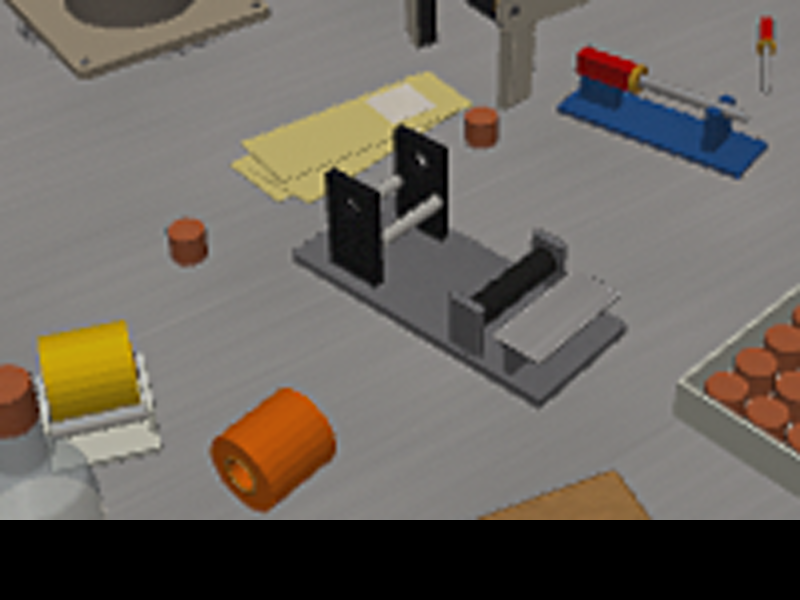

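View pics/z2.png

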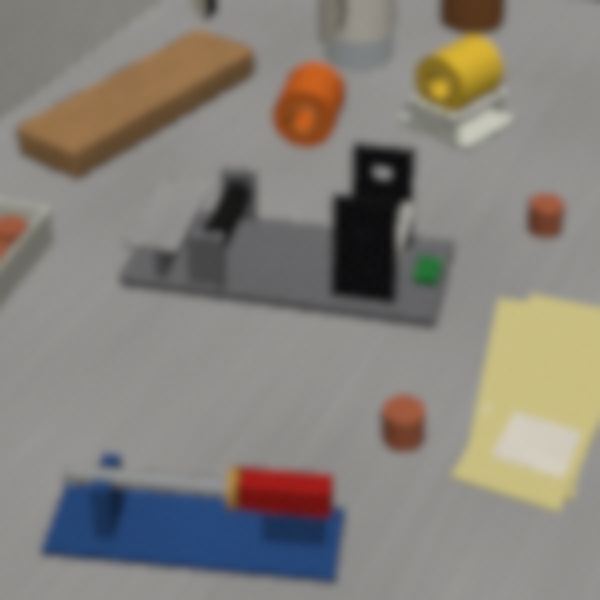

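The zoomed views show three things:
- **Holder:** the base corners are clear in both views, and its +x runs towards the roller.
- **Roll:** the bottle sits right beside it.
- **Spindle:** the red handle points at −x and the tip at +x.

Run:
```python
from h import *
S=cam("scene");D=cam("side")
a=lambda u,v:onz(S,(145+u/4,145+v/4),.010)
b=lambda u,v:onz(D,(180+u/4,150+v/4),.010)
for p in[(295,252),(540,402),(625,325)]:print("S",a(*p).round(3))
for p in[(122,280),(435,322),(455,243)]:print("D",b(*p).round(3))
# arm top quads
for p in[(327,172),(380,192),(396,127),(447,148)]:print("armtop S",onz(S,(145+p[0]/4,145+p[1]/4),.102).round(3))
for p in[(355,148),(413,152),(334,197),(393,198)]:print("armtop D",onz(D,(180+p[0]/4,150+p[1]/4),.102).round(3))
# masks PCA
for nm,lo,hi in(("red",(0,150,60),(5,255,255)),("blue",(100,130,40),(118,255,255)),("yellow",(22,150,100),(33,255,255))):
  for n,c in(("S",S),("D",D)):
    for ce,A,m in blobs(c["image"],lo,hi,60):
      if 140<ce[0]<340 and 150<ce[1]<300:
        ys,xs=np.nonzero(m);r=cv2.minAreaRect(np.c_[xs,ys].astype(np.float32));print(nm,n,ce,cv2.boxPoints(r).round(1).tolist())
bl=lambda u,v:onz(S,(145+u/4,145+v/4),.008); bd=lambda u,v:onz(D,(180+u/4,150+v/4),.008)
for p in[(558,105),(740,176),(767,145)]:print("rest S",bl(*p).round(3))
for p in[(68,487),(43,553),(335,578),(344,510)]:print("rest D",bd(*p).round(3))
for p in[(747,119)]:print("tip S",onz(S,(145+p[0]/4,145+p[1]/4),.046).round(3))
print("tip D",onz(D,(180+68/4,150+477/4),.046).round(3))
# roll stand
```

```text
S [ 0.474 -0.08   0.01 ]
S [ 0.726 -0.024  0.01 ]
S [0.7  0.08 0.01]
D [0.689 0.087 0.01 ]
D [0.442 0.028 0.01 ]
D [ 0.466 -0.079  0.01 ]
armtop S [ 0.505 -0.063  0.102]
armtop S [ 0.551 -0.044  0.102]
armtop S [0.486 0.015 0.102]
armtop S [0.534 0.031 0.102]
armtop D [ 0.543 -0.043  0.102]
armtop D [ 0.499 -0.057  0.102]
armtop D [0.528 0.03  0.102]
armtop D [0.487 0.012 0.102]
red S [295.4 161. ] [[287.70001220703125, 161.89999389648438], [289.70001220703125, 155.89999389648438], [303.20001220703125, 160.39999389648438], [301.20001220703125, 166.39999389648438]]
red D [250.7 272.2] [[239.5, 275.29998779296875], [240.3000030517578, 267.0], [261.6000061035156, 269.0], [260.8999938964844, 277.29998779296875]]
blue S [311.  176.2] [[284.6000061035156, 171.89999389648438], [289.70001220703125, 158.8000030517578], [337.5, 177.1999969482422], [332.3999938964844, 190.3000030517578]]
blue D [226.9 282.9] [[191.8000030517578, 287.20001220703125], [193.5, 269.79998779296875], [264.5, 276.8999938964844], [262.79998779296875, 294.29998779296875]]
yellow S [166.7 237.1] [[153.60000610351562, 229.10000610351562], [175.6999969482422, 224.6999969482422], [179.8000030517578, 245.0], [157.6999969482422, 249.5]]
yellow D [294.7 167.6] [[282.5, 167.39999389648438], [299.3999938964844, 156.89999389648438], [306.6000061035156, 168.3000030517578], [289.70001220703125, 178.8000030517578]]
rest S [0.429 0.234 0.008]
rest S [0.611 0.292 0.008]
rest S [0.592 0.346 0.008]
rest D [0.598 0.3   0.008]
rest D [0.579 0.356 0.008]
rest D [0.404 0.293 0.008]
rest D [0.423 0.238 0.008]
tip S [0.588 0.317 0.046]
tip D [0.578 0.323 0.046]
```

```bash
python3 -m inch '[-15,-40,20,0,100,-30,-80,40,0,100,-45,-120,60,0,100,-50,-160,80,0,100,-50,-180,80,0,100,-50,-180,80,0,100]'
python3 - <<'E'
from h import *
S=cam("scene");D=cam("side")
for ce,A,m in blobs(S["image"],(0,100,60),(12,255,200),40): print("cap",ce,A,onz(S,ce,.195).round(3))
for ce,A,m in blobs(D["image"],(0,100,60),(12,255,200),40): print("capD",ce,A,onz(D,ce,.195).round(3))
c=cam("wrist");cv2.imwrite("pics/w1.png",cv2.resize(c["image"],(768,576)))
for ce,A,m in blobs(c["image"],(22,150,80),(33,255,255),200):
  ys,xs=np.nonzero(m);r=cv2.minAreaRect(np.c_[xs,ys].astype(np.float32));B=cv2.boxPoints(r);print("yel",ce,A,onz(c,ce,.06).round(4),[onz(c,p,.052)[:2].round(4) for p in B])
E
```

```text
t: 0.85
tool_pos: [0.5496, -0.1865, 0.3018]
orientation: [2.223, 2.211, -0.001]
force: [0.5, -0.0, 0.3]
opening: 0.0933
gripper_force: 0.0
cap [381.6 129.4] 96 [0.639 0.476 0.195]
cap [375.2 147.5] 108 [0.706 0.361 0.195]
cap [295.3 161. ] 85 [0.621 0.108 0.195]
cap [264.8 176.4] 71 [ 0.633 -0.012  0.195]
cap [191.5 205. ] 90 [ 0.627 -0.234  0.195]
cap [347.7 239.8] 1119 [ 0.938 -0.012  0.195]
cap [146.1 244.7] 222 [ 0.692 -0.377  0.195]
cap [213.  257.5] 294 [ 0.81  -0.278  0.195]
capD [369.4 118. ] 53 [ 0.341 -0.554  0.195]
capD [270.1 119.5] 76 [ 0.688 -0.375  0.195]
capD [401.1 140.5] 81 [ 0.201 -0.376  0.195]
capD [256.9 175.5] 281 [0.537 0.057 0.195]
capD [316.  203.3] 64 [0.341 0.122 0.195]
capD [159.1 214.9] 832 [0.664 0.333 0.195]
capD [123.4 256.7] 220 [0.634 0.483 0.195]
capD [280.4 255. ] 109 [0.348 0.338 0.195]
capD [250.4 271.8] 214 [0.381 0.408 0.195]
capD [204.4 345.4] 94 [0.373 0.582 0.195]
```

View pics/w1.png

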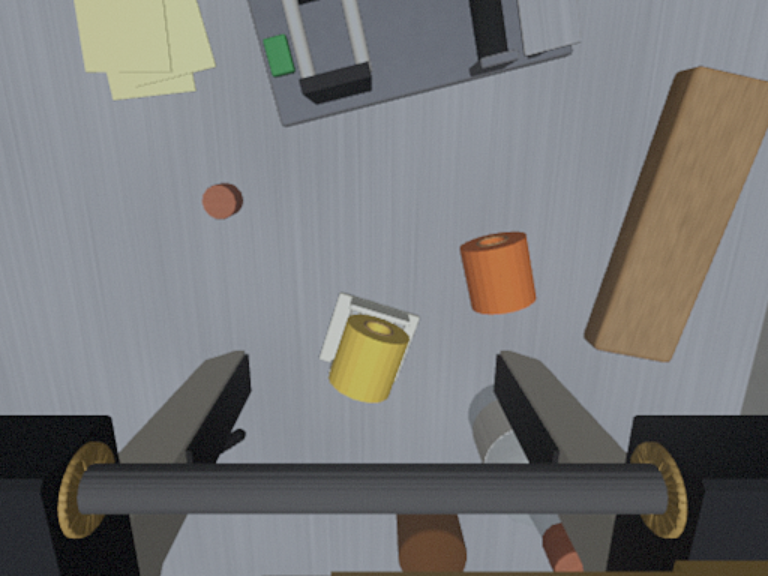

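The wrist view shows the roll at (370,358) on its stand, stand corners at about (345,293) and (418,316), and its core pointing up and slightly right. The bottle is to the right at about (500,430), with clearance. The holder's base corner is at (285,126).

Run:
```python
from h import *
c=cam("wrist")
print(cv2.cvtColor(c["image"],cv2.COLOR_BGR2HSV)[240,243])
for ce,A,m in blobs(c["image"],(20,140,60),(36,255,255),150):
  ys,xs=np.nonzero(m);r=cv2.minAreaRect(np.c_[xs,ys].astype(np.float32));B=cv2.boxPoints(r);print("yel",ce,A,r)
  print([onz(c,p,.052)[:2].round(4) for p in B],onz(c,ce,.062).round(4))
f=lambda u,v,z:onz(c,(u/1.5,v/1.5),z)[:2].round(4)
print("stand top",f(345,293,.032),f(418,316,.032),f(323,360,.032))
print("core near end top", f(378,327,.052))
print("roll sides z.052", f(346,322,.052),f(330,385,.052),f(409,343,.052),f(388,400,.052))
print("holder corner",f(285,126,.012),f(572,50,.012),f(285,126,.0),"outer arm top",f(308,103,.102),f(370,90,.102),f(300,81,.102),f(370,68,.102))
```

```text
[ 27 133 190]
yel [229.2 240. ] 359 ((230.03292846679688, 236.89137268066406), (15.347546577453613, 54.40634536743164), 9.727579116821289)
[array([ 0.5056, -0.3245]), array([ 0.5204, -0.243 ]), array([ 0.541 , -0.2468]), array([ 0.5273, -0.3287])] [ 0.5231 -0.2848  0.062 ]
yel [258.4 246.9] 379 ((256.0742492675781, 242.3064727783203), (24.770490646362305, 55.71506118774414), 10.684913635253906)
[array([ 0.5355, -0.3326]), array([ 0.5504, -0.2486]), array([ 0.5838, -0.2553]), array([ 0.5707, -0.34  ])] [ 0.5632 -0.2952  0.062 ]
stand top [ 0.5235 -0.23  ] [ 0.5927 -0.2529] [ 0.5008 -0.2987]
core near end top [ 0.5544 -0.2564]
roll sides z.052 [ 0.5252 -0.2516] [ 0.5089 -0.3154] [ 0.5831 -0.2723] [ 0.5643 -0.3314]
holder corner [ 0.4717 -0.081 ] [ 0.7192 -0.02  ] [ 0.4696 -0.0805] outer arm top [ 0.5041 -0.0693] [ 0.5476 -0.0608] [ 0.4991 -0.055 ] [ 0.5476 -0.0468]
```

```bash
python3 -c "
from h import *
s=robot.read_state();print(s['t'],s['tool_pos'],s['orientation'])"
```

```text
1.05 [ 0.54988999 -0.17918968  0.29790716] [-2.22040973e+00 -2.22063138e+00 -2.29331793e-05]
```

```bash
python3 -m inch '[-1,-30,-30,-6,100,-2,-60,-60,-12,100,-4,-90,-90,-18,100,-5,-107,-120,-18.3,100,-5,-107,-150,-18.3,100,-5,-107,-170,-18.3,100,-5,-107,-170,-18.3,100]' 10
python3 - <<'E'
from h import *
s=robot.read_state();print(s['tool_pos'],s['force'])
c=cam("wrist");cv2.imwrite("pics/w2.png",c["image"])
for ce,A,m in blobs(c["image"],(18,110,60),(36,255,255),150):print(ce,A,onz(c,ce,.07).round(4))
print("expected proj of roll top line ends", [proj(c,p).round(1) for p in[(.5544,-.2585,.082),(.5355,-.3155,.082),(.545,-.287,.052)]])
E
```

```text
t: 1.63
tool_pos: [0.5418, -0.2833, 0.1214]
orientation: [-2.537, -1.836, 0.006]
force: [-0.9, 0.5, -0.5]
opening: 0.093
gripper_force: 0.0
[ 0.54181262 -0.28334151  0.12141796] [-0.89102286  0.54290899 -0.50605661]
[255.8 215.6] 6846 [ 0.546  -0.2849  0.07  ]
[255.9 172.9] 177 [ 0.5557 -0.2548  0.07  ]
[ 52.5 327.3] 1064 [ 0.3585 -0.3262  0.07  ]
[443.4 327.8] 1039 [ 0.6601 -0.4227  0.07  ]
[463.8 379.4] 796 [ 0.6689 -0.4805  0.07  ]
expected proj of roll top line ends [array([256. , 182.6]), array([255.1, 263.9]), array([255.1, 210.4])]
```

View pics/w2.png

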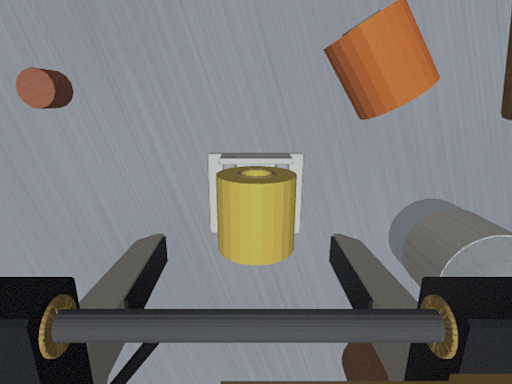

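The roll is square to the fingers at (256,215), with the bottle clear to the right. I'll descend and grip.

```bash
python3 -m inch '[0,0,-40,0,100,0,0,-75,0,100,0,0,-90,0,100,0,0,-90,0,100,0,0,-90,0,50,0,0,-90,0,50,0,0,-90,0,50,0,0,-90,0,50,0,0,-90,0,50,0,0,-90,0,50]' 15;  python3 -c "
from h import *
s=robot.read_state();print(s['tool_pos'],s['force'])"
```

```text
t: 2.52
tool_pos: [0.546, -0.2876, 0.04]
orientation: [2.544, 1.838, 0.002]
force: [-1.2, 1.0, 3.0]
opening: 0.0597
gripper_force: 15.0
[ 0.54601397 -0.28756028  0.04000125] [-1.2363424   0.9541761   2.99796419]
```

```bash
python3 -m inch '[0,0,20,0,50,0,0,60,0,50,-2,20,100,6,50,-4,60,140,13,50,-8,100,170,20,50,-12,140,170,27,50,-15,175,170,31.3,50,-15,187,170,31.3,50,-15,187,170,31.3,50]'
python3 - <<'E'
from h import *
for i in range(6): c=cam("wrist")
s=robot.read_state();print(s['t'],s['tool_pos'],s['opening'],s['force'])
cv2.imwrite("pics/w3.png",cv2.resize(c["image"],(768,576)))
np.savez("w3.npz",K=c["K"],W=c["W"])
for y in(-.0445,.0445):
  a=np.radians(13);print([(proj(c,(.516+np.cos(a)*x-np.sin(a)*y,-.015+np.sin(a)*x+np.cos(a)*y,.102))*1.5).round() for x in(-.025,.025)])
E
```

```text
t: 3.27
tool_pos: [0.5301, -0.0954, 0.2099]
orientation: [1.95, 2.462, 0.003]
force: [-0.2, -0.1, -1.3]
opening: 0.0598
gripper_force: 15.0
3.5667 [ 0.52981706 -0.10113704  0.20821039] 0.05988484399478658 [-0.00934671  0.03485639 -1.38855907]
[array([340., 219.]), array([428., 219.])]
[array([336.,  44.]), array([434.,  44.])]
```

View pics/w3.png

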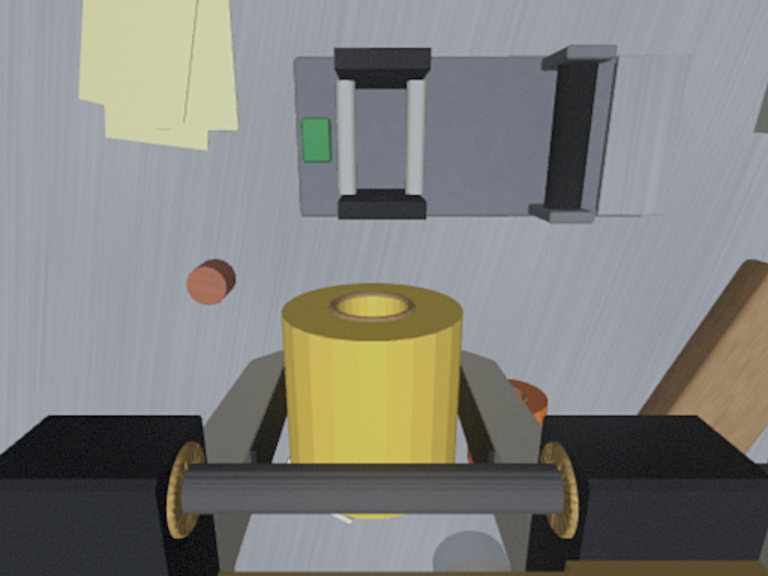

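Run:
```python
from h import *
c=dict(np.load("w3.npz"))
f=lambda u,v,z=.102:onz(c,(u/1.5,v/1.5),z)[:2]
A,B,C,D=f(335,48),f(431,48),f(339,219),f(427,219)
# precise edges from image
print(A,B,C,D)
L=(A+B)/2;Rr=(C+D)/2;d=L-Rr
print("len",np.linalg.norm(d),"yaw",np.degrees(np.arctan2(-d[0],d[1])),"mid",(L+Rr)/2, "widths",np.linalg.norm(B-A),np.linalg.norm(D-C))
P,Q=f(296,57,.012),f(301,215,.012);e=P-Q;print("base",np.linalg.norm(e),np.degrees(np.arctan2(-e[0],e[1])),(P+Q)/2+.13*np.r_[np.cos(.227),np.sin(.227)])
# roll in hand: near-end core centre (372,307) and silhouettes
g=f(372,306,.220);print("core end",g)
im=cv2.imread("pics/w3.png")
for y in(52,208):
  row=im[y].astype(int).sum(1);x=np.nonzero(row[300:460]<130)[0]+300;print(y,x.min(),x.max())
for x in(370,390):
  col=im[30:230,x].astype(int).sum(1);print(x,(np.nonzero(np.abs(np.diff(col))>25)[0]+30).tolist())
```

```text
[0.48121694 0.02098186] [0.52907273 0.03199388] [ 0.50110488 -0.06404801] [ 0.5495389  -0.05288379]
len 0.08731699217754167 yaw 13.36055914899758 mid [ 0.51523336 -0.01598901] widths 0.049106426742139976 0.04970406307104502
base 0.10765930145522033 12.313545793009329 [5.84729863e-01 3.04371272e-04]
core end [ 0.52214351 -0.07187663]Traceback (most recent call last):
  File "<stdin>", line 14, in <module>
    return umr_minimum(a, axis, None, out, keepdims, initial, where)
ValueError: zero-size array to reduction operation minimum which has no identity
```

```bash
python3 -m inch '[-5,30,0,0.2,50,-10,60,0,0.2,50,-15,85,-15,0.2,50,-15,85,-40,0.2,50,-15,85,-60,0.2,50,-15,85,-60,0.2,50,-15,85,-60,0.2,50,-15,85,-60,0.2,50]'
python3 - <<'E'
from h import *
s=robot.read_state();print(s['t'],s['tool_pos'],s['opening'],s['force'])
c=cam("wrist");cv2.imwrite("pics/w4.png",cv2.resize(c["image"],(768,576)))
E
```

```text
t: 4.23
tool_pos: [0.5156, -0.0159, 0.1497]
orientation: [1.953, 2.46, 0.001]
force: [1.0, 0.0, -1.0]
opening: 0.0597
gripper_force: 15.0
4.2333 [ 0.51563308 -0.01588143  0.14970302] 0.0597190936852903 [ 1.00761056  0.03976026 -1.0065682 ]
```

View pics/w4.png

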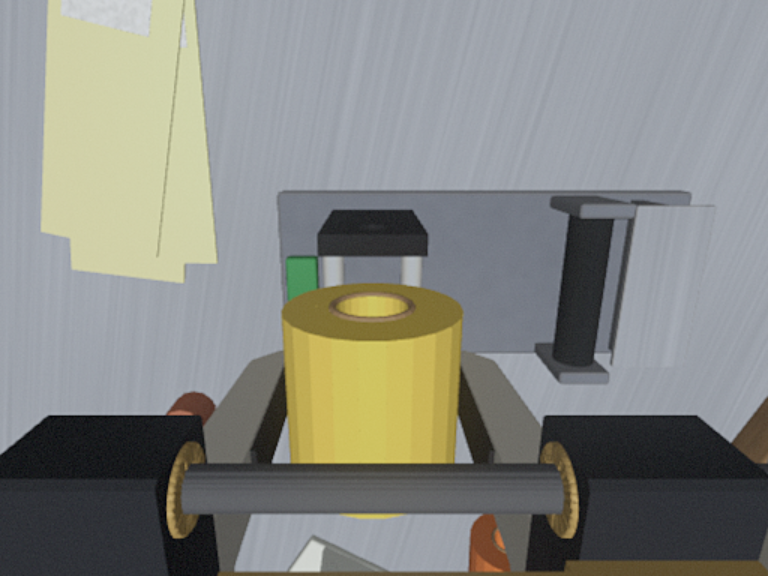

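The roll (core at 372) lines up with the left arm (center 373), so I'll lower it.

```bash
python3 -m inch '[0,0,-25,0,50,0,0,-45,0,50,0,0,-60,0,50,0,0,-70,0,50,0,0,-76,0,50,0,0,-79,0,50,0,0,-79,0,50,0,0,-79,0,50]'
```

```text
t: 4.95
tool_pos: [0.5158, -0.0152, 0.0707]
orientation: [1.951, 2.461, 0.001]
force: [0.2, -0.4, -0.6]
opening: 0.0597
gripper_force: 15.0
```

```bash
python3 -m inch '[0,0,-1,0,50,0,0,-2,0,50,0,0,-3,0,50,0,0,-3,0,50]'
```

```text
t: 5.28
tool_pos: [0.5157, -0.0151, 0.0679]
orientation: [1.951, 2.461, 0.001]
force: [-2.3, -0.1, 6.3]
opening: 0.0596
gripper_force: 15.0
```

```bash
python3 -m inch '[0,0,0.5,0,66,0,0,0.5,0,75,0,0,0.5,0,100,0,0,0.5,0,100,0,0,0.5,0,100,0,0,20,0,100,0,0,55,0,100,-15,30,95,7,100,-30,60,120,14,100,-30,70,120,21,100]'
python3 - <<'E'
from h import *
s=robot.read_state();print(s['t'],s['tool_pos'],s['opening'],s['force'])
E
```

```text
t: 6.12
tool_pos: [0.4861, 0.0566, 0.1919]
orientation: [1.46, 2.776, 0.006]
force: [1.0, -0.2, 0.0]
opening: 0.0929
gripper_force: 0.0
6.1167 [0.48610969 0.05662407 0.19193867] 0.09286724955693297 [ 0.99917117 -0.21353656  0.04439574]
```

```bash
python3 -m inch '[-7,21,20,7,60,-14,42,40,14,60,-21,63,50,21,60,-28,84,50,28,60,-35,105,50,35,60,-42,126,50,42,60,-49,150,50,49,60,-56,180,50,56,60,-65,210,50,63,60,-65,210,50,70,60]'
python3 -m inch '[0,0,0,4.3,60,0,0,0,4.3,60]'
python3 - <<'E'
from h import *
for i in range(4): c=cam("wrist")
s=robot.read_state();print(s['t'],s['tool_pos'],s['orientation'],s['opening'],s['force'])
cv2.imwrite("pics/w5.png",cv2.resize(c["image"],(768,576)))
np.savez("w5.npz",K=c["K"],W=c["W"],im=c["image"])
S=cam("scene");D=cam("side")
a=cv2.resize(S["image"][170:235,215:295],None,fx=5,fy=5,interpolation=cv2.INTER_CUBIC);b=cv2.resize(D["image"][170:235,220:300],None,fx=5,fy=5,interpolation=cv2.INTER_CUBIC)
cv2.imwrite("pics/sd1.png",np.hstack([a,b]))
E
```

```text
t: 6.95
tool_pos: [0.4182, 0.2692, 0.2365]
orientation: [0.403, -3.115, -0.003]
force: [0.1, -0.6, -0.9]
opening: 0.0558
gripper_force: 0.0
t: 7.12
tool_pos: [0.4196, 0.2656, 0.2364]
orientation: [0.513, -3.099, 0.0]
force: [0.1, -1.0, -0.3]
opening: 0.056
gripper_force: 0.0
7.3167 [0.42013165 0.26471693 0.23660991] [ 5.00182143e-01 -3.10151225e+00  5.28867218e-05] 0.05568658305902458 [0.69803803 0.29534324 0.24430406]
```

View pics/w5.png

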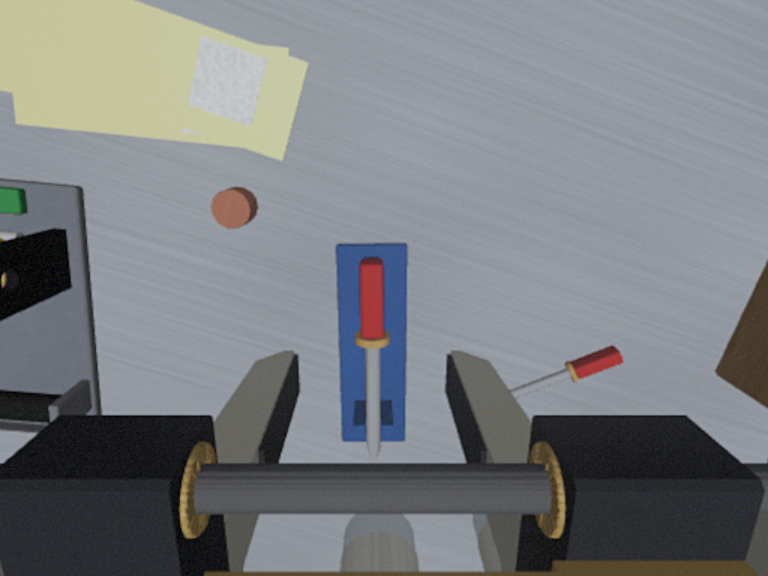

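View pics/sd1.png

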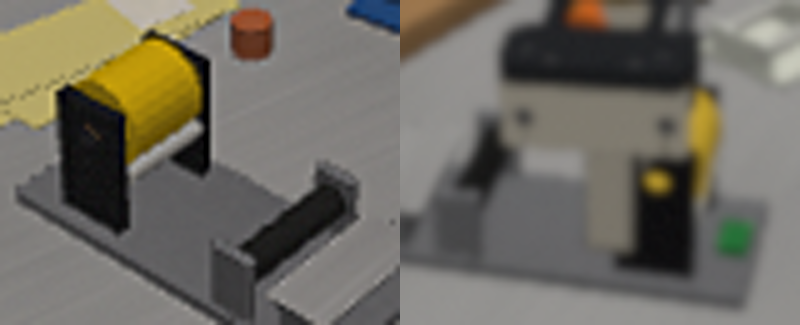

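The roll sits between the arms, with yellow visible through the hole. In the wrist view the spindle is nearly vertical: handle (372,258)–(372,335), collar at (373,338), tip (375,457).

Run:
```python
from h import *
c=dict(np.load("w5.npz"))
f=lambda u,v,z:onz(c,(u/1.5,v/1.5),z)[:2]
# handle top face z=.058
m=[b for b in blobs(c["im"],(0,150,60),(6,255,255),300)]
for ce,A,mk in m:
  ys,xs=np.nonzero(mk);r=cv2.minAreaRect(np.c_[xs,ys].astype(np.float32));print(ce,A,r,onz(c,ce,.055).round(4))
h0,h1=f(371.5,261,.058),f(372.5,330,.058)
t=f(375,457,.046);col=f(373,340,.046)
print("handle ends",h0,h1,np.linalg.norm(h1-h0),"tip",t,"collar",col)
hc=t-.144*(t-(h0+h1)/2)/np.linalg.norm(t-(h0+h1)/2)
print("handle mid",(h0+h1)/2,"from tip",hc,"dist",np.linalg.norm(t-(h0+h1)/2))
d=t-(h0+h1)/2;print("yaw",np.degrees(np.arctan2(d[1],d[0])))
b=[f(337,244,.008),f(407,244,.008),f(342,440,.008),f(405,440,.008)];print(b,np.mean(b,0));e=b[2]+b[3]-b[0]-b[1];print("rest yaw",np.degrees(np.arctan2(e[1],e[0])))
Rm=R.from_rotvec(robot.read_state()['orientation']).as_matrix();print("tool y yaw",np.degrees(np.arctan2(Rm[1,1],Rm[0,1])))
```

```text
[247.4 197.5] 345 ((247.0, 198.0), (50.0, 14.0), 90.0) [0.444  0.2719 0.055 ]
handle ends [0.41732566 0.26340666] [0.46849755 0.28117843] 0.054170087115522236 tip [0.58378323 0.32176795] collar [0.4809124  0.28573788]
handle mid [0.4429116  0.27229255] from tip [0.44791893 0.27405117] dist 0.14930717103596552
yaw 19.351739559516158
[array([0.42365698, 0.23525221]), array([0.40533574, 0.29047336]), array([0.60167596, 0.29509414]), array([0.58291556, 0.35162668])] [0.50339606 0.2931116 ]
rest yaw 18.79126958520854
tool y yaw 108.36936343224744
```

```bash
python3 -m inch '[12,4,-40,0.5,60,26,8.5,-80,0.5,60,26,8.5,-120,0.5,60,26,8.5,-155,0.5,60,26,8.5,-185,0.5,60,26,8.5,-200,0.5,60,26,8.5,-207,0.5,60,26,8.5,-207,0.5,60]'
python3 -m inch '[0,0,0,0,25,0,0,0,0,15,0,0,0,0,15,0,0,0,0,10,0,0,0,0,10,0,0,0,0,10]' 40
```

```text
t: 8.08
tool_pos: [0.4448, 0.2726, 0.0278]
orientation: [0.516, -3.096, 0.002]
force: [-0.6, 0.8, -0.3]
opening: 0.0555
gripper_force: 0.0
t: 8.58
tool_pos: [0.4464, 0.2737, 0.0303]
orientation: [-0.518, 3.097, 0.0]
force: [-0.3, -0.7, 0.3]
opening: 0.0202
gripper_force: 0.0
```

```bash
python3 -m inch '[0,0,0,0,10,0,0,0,0,10,0,0,0,0,10]' 40;python3 -m inch '[0,0,10,0,10,0,0,30,0,10,0,0,60,0,10,0,0,90,0,10,0,0,120,0,10,0,0,120,0,10,0,0,120,0,10]'
```

```text
t: 8.83
tool_pos: [0.4463, 0.2737, 0.0302]
orientation: [-0.518, 3.098, 0.0]
force: [-1.6, -1.0, 5.4]
opening: 0.0178
gripper_force: 40.0
t: 9.42
tool_pos: [0.4473, 0.2742, 0.1521]
orientation: [-0.518, 3.094, 0.002]
force: [0.6, -0.1, -2.6]
opening: 0.0179
gripper_force: 40.0
```

```bash
python3 -m inch '[0,0,0,-7,10,2,-10,0,-14,10,4,-20,0,-21,10,6,-30,0,-28,10,8,-40,0,-35,10,10,-50,0,-42,10,12,-60,0,-49,10,14,-70,0,-56,10,16,-80,0,-63,10,22,-87,0,-70,10]'
python3 -m inch '[0,0,0,-7,10,0,0,0,-14,10,0,0,0,-21,10,0,0,0,-25.8,10,0,0,0,-25.8,10,0,0,0,-25.8,10]'
python3 - <<'E'
from h import *
for i in range(4): c=cam("wrist")
s=robot.read_state();print(s['t'],s['tool_pos'],s['orientation'],s['opening'],s['force'])
Rm=R.from_rotvec(s['orientation']).as_matrix();print("tool y yaw",np.degrees(np.arctan2(Rm[1,1],Rm[0,1])))
cv2.imwrite("pics/w6.png",cv2.resize(c["image"],(768,576)))
np.savez("w6.npz",K=c["K"],W=c["W"],im=c["image"])
E
```

```text
t: 10.25
tool_pos: [0.4661, 0.1854, 0.1472]
orientation: [-1.36, -2.828, 0.005]
force: [-0.5, 1.1, -1.4]
opening: 0.0177
gripper_force: 40.0
t: 10.75
tool_pos: [0.4669, 0.1862, 0.1479]
orientation: [-1.947, -2.463, 0.004]
force: [0.1, -0.6, -2.1]
opening: 0.0177
gripper_force: 40.0
10.95 [0.46770145 0.18647996 0.1491781 ] [-1.94880555e+00 -2.46347560e+00  9.43009706e-04] 0.018161528149959104 [-0.45870296 -0.47440501 -1.42352246]
tool y yaw 13.306388508212352
```

View pics/w6.png

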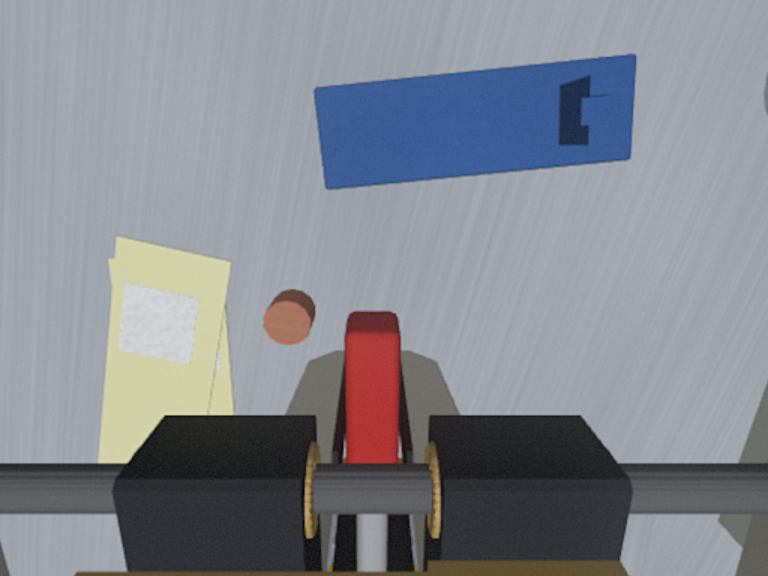

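The wrist view now shows only the handle, columns 346–400 with its rear edge near row 313, and the tip is hidden. I've now viewed 11 pictures, one over the limit of 10, because each zoom crop counted. I'll view no more and check numerically from here.

Run:
```python
from h import *
w=dict(np.load("w6.npz"))
s=robot.read_state();p=s['tool_pos'];a=np.radians(13.3);ax=np.r_[np.sin(a),-np.cos(a),0];lat=np.r_[np.cos(a),np.sin(a),0]
h=p+[0,0,.0158]
for dz in(.012,):
  for back in(.025,.030,.033):
    print("rear top",back,[(proj(w,h-ax*back+lat*l+[0,0,dz])*1.5).round(1) for l in(-.009,.009)])
for up in (-.003,.003): print("droop-induced",(proj(w,h-ax*.03+[0,0,.012+up])*1.5).round(1))
hsv=cv2.cvtColor(w["im"],cv2.COLOR_BGR2HSV);m=cv2.inRange(hsv,(0,150,40),(6,255,255))|cv2.inRange(hsv,(174,150,40),(180,255,255))
for r in (212,222,240,270,290):
  x=np.nonzero(m[r])[0];print(r*1.5,x.min()*1.5,(x.max()+1)*1.5,(x.min()+x.max()+1)*.75)
col=w["im"][195:240,248];print([(195+i,*v.tolist()) for i,v in enumerate(col) if i%2==0])
# shaft in scene/side: look for tip by predicted position
for n in("scene","side"):
  c=cam(n);cv2.imwrite(f"pics/{n}_hi.png",c["image"])
  for q in(0,.05,.10,.144):print(n,q,proj(c,h+ax*q).round(1))
```

```text
rear top 0.025 [array([346.5, 338.6]), array([404.9, 338.7])]
rear top 0.03 [array([346.3, 323.4]), array([405.2, 323.5])]
rear top 0.033 [array([346.1, 314.1]), array([405.4, 314.2])]
droop-induced [375.7 320. ]
droop-induced [375.8 326.9]
318.0 348.0 397.5 372.75
333.0 346.5 399.0 372.75
360.0 345.0 400.5 372.75
405.0 345.0 399.0 372.0
435.0 346.5 397.5 372.0
[(195, 169, 161, 156), (197, 169, 162, 158), (199, 172, 163, 158), (201, 170, 161, 157), (203, 170, 162, 158), (205, 173, 166, 159), (207, 124, 119, 132), (209, 43, 41, 95), (211, 41, 46, 97), (213, 42, 41, 101), (215, 46, 45, 104), (217, 44, 42, 104), (219, 42, 40, 104), (221, 46, 46, 131), (223, 56, 57, 165), (225, 57, 58, 173), (227, 62, 61, 178), (229, 62, 63, 180), (231, 65, 65, 180), (233, 59, 60, 178), (235, 55, 58, 177), (237, 60, 61, 180), (239, 60, 60, 178)]
scene 0 [282.7 141.9]
scene 0.05 [273.4 147.6]
scene 0.1 [263.6 153.5]
scene 0.144 [254.5 158.9]
side 0 [259.2 213.9]
side 0.05 [263.2 203.3]
side 0.1 [266.8 193.6]
side 0.144 [269.8 185.7]
```

```bash
python3 -m inch '[1,0,-30,0,10,1,0,-60,0,10,1,0,-80,0,10,1,0,-85,0,10,1,0,-85,0,10,1,0,-85,0,10]'
cat > chk.py <<'E'
from h import *
for i in range(2): cam("side")
s=robot.read_state();p=s['tool_pos'];print(s['t'],p,s['force'])
a=np.radians(13.3);ax=np.r_[np.sin(a),-np.cos(a),0];h=p+[0,0,.0158]
cs={}
for n in("scene","side"):
  c=cam(n);cv2.imwrite(f"pics/{n}_lo.png",c["image"]);b=cv2.imread(f"pics/{n}_hi.png")
  d=np.abs(c["image"].astype(int)-b).sum(2).astype(np.float32)
  for q in(.045,.06,.075,.09,.105,.12,.13,.14,.144,.148):
    u=proj(c,h+ax*q);t=proj(c,h+ax*(q+.01))-u;nn=np.r_[-t[1],t[0]]/np.linalg.norm(t)
    if nn[1]<0: nn=-nn
    ks=np.arange(-8,9);pr=cv2.remap(d,*[np.float32((u[j]+ks*nn[j])[None]) for j in(0,1)],cv2.INTER_LINEAR)[0]
    print(n,q,u.round(1),pr.astype(int).tolist())
E
python3 chk.py
```

```text
t: 11.55
tool_pos: [0.4695, 0.1867, 0.0656]
orientation: [1.951, 2.462, 0.001]
force: [0.1, -0.3, -1.3]
opening: 0.0178
gripper_force: 40.0
11.65 [0.47054901 0.18697029 0.06669001] [ 0.45839166 -0.21006002 -1.58100408]
scene 0.045 [274.4 168.4] [2, 1, 2, 10, 60, 144, 122, 26, 36, 124, 211, 156, 59, 14, 5, 3, 2]
scene 0.06 [271.6 170.2] [2, 3, 5, 3, 1, 1, 12, 7, 38, 125, 49, 11, 5, 1, 1, 3, 1]
scene 0.075 [268.8 172.1] [1, 2, 2, 2, 1, 3, 8, 23, 53, 97, 43, 8, 2, 3, 1, 1, 1]
scene 0.09 [266.  173.9] [3, 1, 1, 0, 3, 8, 54, 164, 145, 107, 36, 7, 5, 5, 4, 2, 3]
scene 0.105 [263.1 175.9] [1, 2, 4, 3, 3, 9, 44, 168, 188, 93, 25, 4, 3, 1, 2, 2, 1]
scene 0.12 [260.1 177.8] [1, 3, 0, 2, 1, 2, 3, 21, 77, 77, 14, 5, 3, 4, 2, 1, 3]
scene 0.13 [258.2 179.1] [1, 1, 2, 2, 0, 4, 26, 26, 45, 140, 48, 12, 3, 0, 2, 7, 4]
scene 0.14 [256.2 180.4] [3, 3, 3, 2, 2, 2, 3, 19, 49, 136, 86, 9, 5, 1, 2, 1, 3]
scene 0.144 [255.3 180.9] [2, 0, 0, 3, 3, 4, 26, 60, 32, 17, 23, 5, 3, 1, 3, 1, 1]
scene 0.148 [254.5 181.5] [1, 1, 1, 2, 1, 6, 32, 29, 4, 6, 4, 1, 1, 1, 2, 2, 0]
side 0.045 [261.6 229. ] [47, 104, 90, 72,
[... 274 characters left out ...]
9.6] [187, 183, 165, 129, 71, 116, 185, 224, 218, 170, 98, 35, 47, 100, 145, 172, 164]
side 0.105 [265.8 216.6] [145, 149, 132, 83, 49, 108, 163, 186, 195, 179, 115, 38, 46, 86, 102, 98, 84]
side 0.12 [266.8 213.7] [148, 136, 114, 138, 169, 202, 214, 205, 184, 141, 64, 65, 124, 144, 141, 118, 73]
side 0.13 [267.5 211.9] [195, 163, 100, 47, 83, 122, 147, 169, 166, 117, 56, 31, 66, 73, 69, 59, 42]
side 0.14 [268.1 210. ] [192, 142, 83, 40, 15, 4, 25, 30, 23, 86, 161, 199, 175, 126, 73, 52, 45]
side 0.144 [268.4 209.2] [186, 126, 75, 47, 41, 37, 36, 49, 89, 153, 223, 250, 220, 155, 92, 64, 60]
side 0.148 [268.6 208.5] [176, 110, 62, 47, 52, 57, 67, 87, 132, 195, 248, 267, 243, 171, 105, 78, 68]
```

```bash
python3 -c "
from h import *
P=[]
for i in range(6):
  cam('side');s=robot.read_state();P.append(np.r_[s['tool_pos'],s['force']])
print(np.round(P,4));print(np.mean(P,0).round(4))"
```

```text
[[ 4.7020e-01  1.8690e-01  6.6200e-02  1.3930e-01  5.7300e-01 -1.6006e+00]
 [ 4.6990e-01  1.8680e-01  6.5900e-02 -1.9590e-01  6.4240e-01 -2.0319e+00]
 [ 4.6970e-01  1.8670e-01  6.5600e-02  5.8190e-01  1.3130e-01 -2.1303e+00]
 [ 4.6940e-01  1.8660e-01  6.5300e-02 -5.2250e-01 -1.6330e-01 -2.4183e+00]
 [ 4.6930e-01  1.8660e-01  6.5100e-02 -2.0250e-01 -6.4260e-01 -8.6390e-01]
 [ 4.6920e-01  1.8650e-01  6.4900e-02  2.7180e-01  1.5000e-03 -1.5493e+00]]
[ 0.4696  0.1867  0.0655  0.012   0.0904 -1.7657]
```

```bash
python3 -m inch '[1.1,-4.9,-0.5,0,10,2.3,-9.7,-0.5,0,10,3.4,-14.6,-0.5,0,10,4.6,-19.5,-0.5,0,10,5.7,-24.3,-0.5,0,10,6.9,-29.2,-0.5,0,10,8,-34.1,-0.5,0,10,9.1,-38.9,-0.5,0,10,9.1,-38.9,-0.5,0,10]'
```

```text
t: 12.8
tool_pos: [0.4783, 0.1467, 0.0641]
orientation: [1.952, 2.461, -0.0]
force: [-0.4, -0.0, -2.2]
opening: 0.0178
gripper_force: 40.0
```

```bash
python3 -m inch '[1.1,-4.9,0,0,10,2.3,-9.7,0,0,10,3.4,-14.6,0,0,10,4.6,-19.5,0,0,10,5.7,-24.3,0,0,10,6.9,-29.2,0,0,10,8,-34.1,0,0,10,9.1,-38.9,0,0,10,9.1,-38.9,0,0,10]'
```

```text
t: 13.55
tool_pos: [0.4874, 0.1078, 0.0641]
orientation: [1.952, 2.461, -0.0]
force: [-0.9, 0.6, -2.8]
opening: 0.0178
gripper_force: 40.0
```

```bash
python3 -m inch '[1.1,-4.9,0,0,10,2.3,-9.7,0,0,10,3.4,-14.6,0,0,10,4.6,-19.5,0,0,10,5.7,-24.3,0,0,10,6.9,-29.2,0,0,10,8,-34.1,0,0,10,8.7,-37,0,0,10,8.7,-37,0,0,10]'
```

```text
t: 14.3
tool_pos: [0.4961, 0.071, 0.0641]
orientation: [1.952, 2.461, -0.0]
force: [0.2, -0.3, -1.2]
opening: 0.0176
gripper_force: 40.0
```

Both holes are passed with no load. Now I'll seat the collar in small steps.

```bash
python3 -m inch '[0.5,-1.9,0,0,10,0.9,-3.9,0,0,10,1.1,-4.9,0,0,10,1.1,-4.9,0,0,10]'; python3 -m inch '[0.2,-1,0,0,10,0.5,-1.9,0,0,10,0.5,-1.9,0,0,10]'
```

```text
t: 14.63
tool_pos: [0.497, 0.0667, 0.0641]
orientation: [1.951, 2.462, -0.0]
force: [0.2, -0.2, -1.9]
opening: 0.0178
gripper_force: 40.0
t: 14.88
tool_pos: [0.4973, 0.0654, 0.0641]
orientation: [-1.951, -2.461, -0.001]
force: [-1.5, 4.2, 0.3]
opening: 0.0178
gripper_force: 40.0
```

```bash
python3 -m inch '[0.2,-0.7,0,0,10,0.2,-0.7,0,0,10,0.2,-0.7,0,0,10]'
```

```text
t: 15.13
tool_pos: [0.4973, 0.0654, 0.0641]
orientation: [-1.95, -2.461, -0.001]
force: [-2.6, 6.9, 0.3]
opening: 0.0177
gripper_force: 40.0
```

```bash
python3 -m inch '[0,0,-0.7,0,10,0,0,-1.4,0,10,0,0,-1.4,0,10]'; python3 -m inch '[0,0,0,0,25,0,0,0,0,35,0,0,0,0,50,0,0,0,0,60,0,0,0,0,60]'; python3 -m inch '[0,0,10,0,60,0,0,35,0,60,0,0,70,0,60,-5,30,110,0,60,-10,70,140,0,60,-20,100,140,0,60,-20,100,140,0,60]'
python3 - <<'E'
from h import *
for i in range(5):cam("side")
c=cam("wrist");D=cam("side");S=cam("scene");s=robot.read_state();print(s['t'],s['tool_pos'])
a=np.radians(13.2);y=np.r_[-np.sin(a),np.cos(a)];m=np.r_[.5158,-.0157]
for n,k in(("w",c),("D",D),("S",S)):
  for ce,A,_ in blobs(k["image"],(0,150,40),(6,255,255),40):
    q=onz(k,ce,.085)[:2]-m
    if np.linalg.norm(q)<.2: print("red",n,ce,A,"along",(q@y).round(4),"lat",(q@[np.cos(a),np.sin(a)]).round(4))
# brass collar & yellow roll in wrist
for ce,A,mk in blobs(c["image"],(12,90,60),(36,255,255),40):
    q=onz(c,ce,.085)[:2]-m;ys,xs=np.nonzero(mk);print("yel/brass",ce,A,(q@y).round(4),xs.min(),xs.max(),ys.min(),ys.max())
# tip beyond right arm in wrist: profile along predicted axis
for d in(.05,.047,.045,.04,-.044,-.05,-.055,-.06,-.063,-.066,-.07):
  P=np.r_[m+y*d,.078];u=proj(c,P);print(d,u.round(1),c["image"][int(u[1]),int(u[0])-8:int(u[0])+9:2].sum(1).tolist() if 0<=u[1]<384 else None)
E
```

```text
t: 15.38
tool_pos: [0.4976, 0.0655, 0.063]
orientation: [-1.95, -2.462, -0.002]
force: [-3.5, 7.8, 2.4]
opening: 0.0181
gripper_force: 40.0
t: 15.8
tool_pos: [0.4978, 0.064, 0.0628]
orientation: [1.951, 2.462, -0.0]
force: [-1.1, -0.9, 0.2]
opening: 0.0455
gripper_force: 0.0
t: 16.38
tool_pos: [0.4783, 0.1694, 0.2077]
orientation: [1.946, 2.463, 0.011]
force: [-0.3, -0.1, -0.5]
opening: 0.0556
gripper_force: 0.0
16.7833 [0.47755318 0.16294179 0.20185392]
red w [243.5 286.7] 739 along 0.0819 lat -0.0022
red D [268.  214.3] 120 along 0.0932 lat -0.0021
red S [259.5 178.6] 78 along 0.08 lat 0.0063
yel/brass [128.7 327. ] 773 0.0329 119 143 295 358
yel/brass [367.1 327. ] 776 0.0334 353 377 295 358
yel/brass [310.1 370.1] 3928 -0.0238 136 504 342 383
0.05 [245.8 309.2] [137, 135, 141, 132, 134, 145, 157, 142, 134]
0.047 [245.8 311.6] [144, 137, 136, 154, 165, 151, 140, 141, 147]
0.045 [245.8 313.2] [156, 142, 158, 156, 149, 146, 145, 157, 142]
0.04 [245.8 317.2] [193, 211, 210, 222, 205, 214, 201, 209, 187]
-0.044 [245.9 379. ] [481, 479, 478, 483, 486, 478, 473, 464, 475]
-0.05 [245.9 383.1] [221, 216, 228, 217, 228, 221, 218, 233, 216]
-0.055 [246.  386.5] None
-0.06 [246.  389.9] None
-0.063 [246.  391.9] None
-0.066 [246.  393.9] None
-0.07 [246.  396.5] None
```

```bash
python3 -m inch '[5,-30,30,0,60,15,-70,30,0,60,24,-110,30,0,60,33,-150,30,0,60,42,-190,30,0,60,51,-230,30,0,60,57,-265,30,0,60,60,-280,30,0,60,60,-280,30,0,60,60,-280,30,0,60]'
python3 - <<'E'
from h import *
for i in range(5):c=cam("wrist")
a=np.radians(13.2);y=np.r_[-np.sin(a),np.cos(a)];x=np.r_[np.cos(a),np.sin(a)];m=np.r_[.5152,-.016]
hsv=cv2.cvtColor(c["image"],cv2.COLOR_BGR2HSV)
for nm,lo,hi,z in(("red",(0,150,40),(6,255,255),.09),("brass/yel",(12,90,60),(36,255,255),.09)):
  for ce,A,mk in blobs(c["image"],lo,hi,25):
    q=onz(c,ce,z)[:2]-m
    if np.linalg.norm(q)<.15:
      ys,xs=np.nonzero(mk);e=[((onz(c,(ce[0],v),z)[:2]-m)@y).round(4) for v in(ys.min(),ys.max()+1)];print(nm,ce,A,"along",(q@y).round(4),"lat",(q@x).round(4),"span",e)
for d in np.arange(-.040,-.080,-.003):
  P=np.r_[m+y*d,.078];u=proj(c,P);print(round(d,3),u.round(1),c["image"][int(u[1]),int(u[0])-12:int(u[0])+13:2].sum(1).tolist())
E
```

```text
t: 17.62
tool_pos: [0.5372, -0.1166, 0.2321]
orientation: [-1.954, -2.458, 0.0]
force: [-0.2, 0.1, -0.3]
opening: 0.0557
gripper_force: 0.0
red [249.1   5.4] 252 along 0.0559 lat -0.0011 span [np.float64(0.06), np.float64(0.0502)]
brass/yel [249.5  15.1] 139 along 0.0486 lat -0.0007 span [np.float64(0.0509), np.float64(0.0463)]
brass/yel [249.3  71.2] 4911 along 0.0036 lat -0.0008 span [np.float64(0.0347), np.float64(-0.0311)]
-0.04 [249.9 120. ] [173, 170, 165, 170, 168, 174, 167, 156, 170, 176, 170, 163, 169]
-0.043 [249.9 123.1] [151, 176, 171, 153, 176, 168, 165, 171, 160, 168, 167, 164, 166]
-0.046 [249.8 126.3] [294, 307, 307, 299, 369, 384, 379, 373, 328, 294, 307, 294, 293]
-0.049 [249.8 129.4] [381, 372, 391, 379, 460, 462, 464, 451, 400, 350, 385, 383, 401]
-0.052 [249.8 132.5] [459, 451, 492, 388, 451, 473, 464, 462, 384, 424, 461, 473, 480]
-0.055 [249.8 135.6] [462, 461, 480, 436, 452, 472, 467, 459, 360, 431, 470, 480, 471]
-0.058 [249.8 138.6] [468, 473, 485, 485, 425, 460, 472, 441, 340, 465, 463, 481, 473]
-0.061 [249.8 141.7] [458, 491, 481, 464, 407, 464, 467, 401, 424, 459, 474, 475, 464]
-0.064 [249.8 144.7] [473, 474, 477, 464, 419, 450, 464, 358, 461, 469, 479, 468, 467]
-0.067 [249.8 147.7] [472, 476, 477, 455, 464, 462, 468, 480, 450, 470, 479, 472, 466]
-0.07 [249.7 150.7] [482, 483, 461, 466, 460, 460, 471, 464, 456, 482, 480, 473, 458]
-0.073 [249.7 153.7] [478, 472, 451, 461, 462, 466, 482, 460, 462, 481, 470, 462, 456]
-0.076 [249.7 156.6] [475, 472, 449, 467, 466, 478, 480, 459, 478, 476, 472, 469, 468]
-0.079 [249.7 159.6] [478, 459, 462, 460, 465, 480, 457, 462, 480, 472, 473, 458, 459]
```

The tip sticks out to about −64 mm and the collar spans about 45–50 mm, so the spindle is fully home. Handing in.

```bash
python3 -c "
from plant import job
print(job.close_job())"
```

```text
the job is handed in; nothing more can be done
None
```

The roll is on the cradle bars, the spindle is threaded from the left (+y) side through both arms and the core with its collar against the arm, and the job is handed in at about 18 s; I viewed 11 pictures, one over the limit of 10.

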